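Slide the sesame mill home and shut its gate

TASK

Clear the place setting: push the tall wooden sesame mill across the table, low on its foot so that it slides upright without toppling, all the way into the open bay of the condiment caddy. Then push the caddy's little gate fully shut behind it and leave it. Push only, never lift or carry the mill, and leave the sauce bottle, mug and small dish where they stand.

Things in the scene. Friction and masses are not known exactly. Their poses are not given: they have to be found in the camera images.
- mill: Dark wooden mill, 212 mm tall, about 0.3 kg, loose on the table. Round foot 58 mm across, sides upright to 32 mm; waist 32 mm across (75 to 105 mm up), head 42 mm across (135 to 185 mm up). Pushed on the foot, below about 25 mm, it slides; pushed higher it may topple. Origin: centre of its underside; z is its upright axis.
- caddy: Wooden caddy screwed to the table. Origin on the table at the centre of its bay: no floor, open at -x, walls 36 mm high and 10 mm thick on the other sides. Inside, x = -34 mm (mouth) to +34 mm (back wall), y = -42 to +42 mm. Against the back wall the mill's axis is at x = +5 mm. Behind the bay a napkin box, x = 44 to 110 mm, y = -52 to 52 mm, napkins up to 105 mm high.
- gate (a joint): Gate angle, rad: 0 shut across the mouth (stop), grows as it swings outward; 1.57 points along the caddy's -x, 2.4 fully open (stop). Starts open, stays where it is left, moves with under 1 N near its end. Wooden bar 8 mm thick, 94 mm long from the hinge axis, 5 to 35 mm above the table; hinge pin 10 mm thick, 40 mm high.
- gate_hinge (a point): Point on the gate's hinge axis, 20 mm above the table, at caddy x = -40 mm, y = -47 mm. When shut, the gate runs from here along the caddy's +y.
- gate_end (a point): Free end of the gate bar, 94 mm from the hinge axis, 20 mm above the table.
- sauce_bottle: Bystander: amber sauce bottle, 52 mm across, 150 mm tall, loose. Origin at the centre of its underside.
- mug: Bystander: white mug, 76 mm across plus handle on its +y side, 85 mm tall, loose. Origin at the centre of its underside.
- dish: Bystander: small blue dish, 90 mm across, 24 mm tall, loose. Origin at the centre of its underside.

How it is judged:
By the outcome, as a careful person would: the job done as asked, in the order asked, and still so for the second after the job is handed in, with the robot touching nothing.
It also fails if it takes over 72 s, if anything falls off the work surface, if the arm or the gripper's body presses on something with over 40 N, if the wrist force passes 120 N, or if a joint passes its speed limit or range.

ROBOT

A 6-joint arm with a two-finger parallel gripper is mounted at the origin on the work surface. World frame = base frame: x ahead of the robot, y to its left, z up, the work surface at z = 0. Lengths are in m, angles in rad, forces in N, time in s.
With the tool pointing down it reaches from about 0.25 to 0.775 m from the base axis. Payload 4 kg.
Tool frame: the origin (TCP) lies at the very end of the fingers, on their centre line; the grasp point (between the pads) lies 19 mm behind it (robot.pinch_z is the distance from the TCP to the grasp point, in m); z points along the fingers, y is the line along which they close (so a half turn about z gives the same grasp; the last joint's range is limited). The gripper opens to 94 mm and grips with 3 to 60 N. Pads are 16 mm wide; open, the fingers measure 119 mm over their backs; the gripper's body (75 mm by 177 mm) begins 78 mm behind the grasp point.
Start: joints at [-1.298, 0.087, 1.371, -0, 1.684, -0.103], TCP at [0.202, -0.512, 0.206] pointing down, gripper open.
Joint ranges: [-3.1, 3.1], [-0.76, 2.03], [0.27, 2.55], [-1.08, 4.22], [0.17, 2.65], [-2.57, 2.57]. Speed limits (rad/s): [2.79, 2.79, 3.14, 3.14, 3.14, 3.14].

INTERFACE

Orientations are given as [roll, pitch, yaw] about the fixed x, y, z axes, in that order (R = Rz(yaw) Ry(pitch) Rx(roll)).
In Python, from bench import robot gives the robot as it stands.
- The arm moves only by the tool arm_command, never from a script. Its argument "targets" is one flat list of numbers, 7 for each row, row after row: the turn, a rotation vector about the tool's x, y, z in degrees, then the shift along the tool's x, y, z in mm, then the closure, from -1 (fully open) to 1 (shut). In form: [ax, ay, az, x, y, z, hand, ax, ay, az, x, y, z, hand, ...]. A call has 1 to 20 rows; each row is the pose to reach, as a shift and turn from the pose commanded when the call began, along the tool's axes at that moment; what a row does not reach only later rows make up. A row lasts 1/10 s, in which the tool goes at most 50 mm and 8.59 degrees, less where a joint would pass 70% of its speed; a pose out of reach is approached as far as the arm can. A call with a gripper value outside its range is refused whole. The fingers move at their own pace and stop on an object; the grip force is fixed at half the most. Time passes only in rows, so rows that repeat a pose let the fingers close. It gives the time, the measured TCP pose, the force, the opening and the grip force at its end, in the units of the state.
- robot.get_obs(): the state, without advancing time (a new reading comes with each control period).
- robot.snapshot(name): name is "scene" or "top" or "wrist"; returns a dict with "color" (400x640x3 uint8, red, green, blue), "range_z" (400x640 float32, m along the optical axis (not along the pixel's ray), 0 where there is no reading), "fx", "fy", "cx", "cy" (pixels), "dist_coeffs" ([k1, k2, p1, p2, k3] as OpenCV has them; the pictures are not rectified), "T" (4x4, takes a point from camera to world coordinates); the wrist camera has in their place "T_tool_cam" (4x4, takes a point from camera to tool coordinates, whose origin is the TCP and whose axes are the flange's). Camera axes: x right, y down, z forward; pixel columns grow to the right and rows downward; lengths in m; the calibration is good to about 2 mm. A picture is of the moment at which its call begins: read the wrist's pose just before it.
- robot.close_job(): hands the job in; it is judged then, once.
The state is a dict: "time": time; "joint_positions": joint angles; "qvel": joint speeds; "joint_torque": joint torques, N m; "tool_pos": TCP position; "ee_rot": TCP orientation; "wrist_force": force on the tool from outside, world axes, zero at the start; "wrist_torque": the same for the moment, N m; "width": finger opening in m; "finger_force": force on a finger pad.
Only numpy, scipy, OpenCV 4.12 (cv2) and the standard library are available. Lean on these libraries where they do the work, as an engineer would, in place of code of your own. Each camera call takes 0.05 s, during which the arm holds its last target. There are 200 camera calls.

## Working session

There is one attempt and no reset: what is moved stays moved. The work goes in short steps, Python scripts to look and compute and a tool call to move; the robot and the scene stay as the last step left them, time stands still between calls to the robot, and variables do not carry over. Pictures are saved under pics/ and viewed, at most 10 in all, crops included, and the job is handed in when it is done.

Besides the shell and the picture viewer there is one more tool, called after "Call:" as name(argument=value, ...) on one line, values as JSON. arm_command: Moves the arm, as the interface text tells. Its arguments: {"type":"object","properties":{"targets":{"type":"array"}},"required":["targets"]}

```bash
ls; mkdir -p pics
cat > h.py <<'E'
import numpy as np,cv2
from bench import robot
def snap(n,f):
    s=robot.snapshot(n); cv2.imwrite(f'pics/{f}.png',s['color'][:,:,::-1]); np.savez(f'/tmp/{f}.npz',**s); return s
def pts(s,T=None):
    T=s['T'] if T is None else T
    K=np.array([[s['fx'],0,s['cx']],[0,s['fy'],s['cy']],[0,0,1]],float)
    v,u=np.mgrid[:400,:640]
    n=cv2.undistortPoints(np.stack([u,v],-1).reshape(-1,1,2).astype(float),K,np.array(s['dist_coeffs'],float)).reshape(400,640,2)
    z=s['range_z']; P=np.dstack([n[...,0]*z,n[...,1]*z,z])
    W=P@T[:3,:3].T+T[:3,3]; W[z==0]=np.nan; return W
E
python3 - <<'E'
from h import *
o=robot.get_obs(); print(o['time'],o['tool_pos'],o['ee_rot'])
for n in('top','scene'):
    s=snap(n,n+'1'); print(n,s['T'].round(3).tolist())
E
```

```text
pics
0.0 [ 0.20172157 -0.51109513  0.20430697] [-3.13943111e+00 -2.17677686e-04  3.75810760e-01]
top [[0.001, -0.999, 0.054, 0.568], [-1.0, -0.0, 0.006, 0.094], [-0.006, -0.054, -0.999, 1.046], [0.0, 0.0, 0.0, 1.0]]
scene [[0.789, 0.383, -0.48, 1.12], [0.614, -0.491, 0.618, -0.549], [0.0, -0.783, -0.622, 0.698], [0.0, 0.0, 0.0, 1.0]]
```

View pics/top1.png

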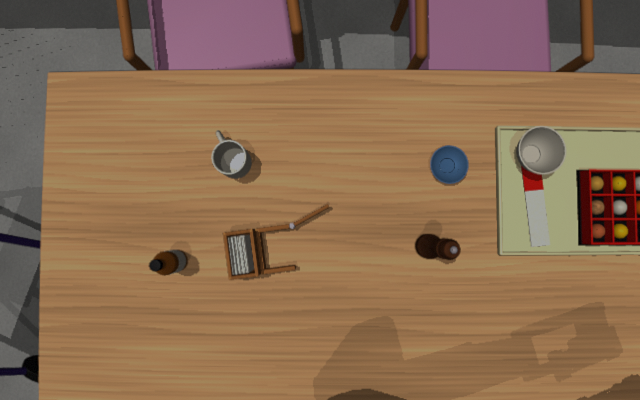

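View pics/scene1.png

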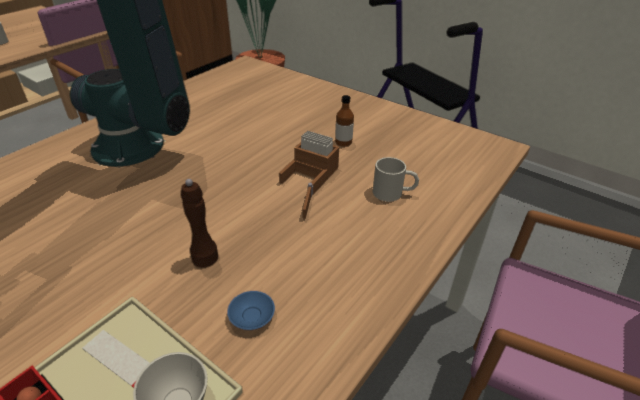

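The top view shows the mill foot at about (428,245) with its head at (450,250), the caddy box at (243,255) and the bay mouth facing right. The hinge is at (292,226), the gate end at (330,206), the dish at (449,165), the mug at (231,157) and the bottle at (170,263). The scene view agrees with this layout.

Run:
```python
from h import *
from scipy.optimize import least_squares
s=dict(np.load('/tmp/top1.npz')); W=pts(s)
print('table z',np.nanmedian(W[300:350,100:200,2]))
def reg(W,r0,r1,c0,c1,z0,z1):
    w=W[r0:r1,c0:c1].reshape(-1,3); return w[(w[:,2]>z0)&(w[:,2]<z1)]
s2=dict(np.load('/tmp/scene1.npz')); V=pts(s2); print('tz',np.nanmedian(V[200:240,100:150,2]))
def circ(p,R):
    f=least_squares(lambda c:np.hypot(p[:,0]-c[0],p[:,1]-c[1])-R,p[:,:2].mean(0)+[0,0],loss='soft_l1',f_scale=.002); return f.x.round(4),f.cost.round(6)
m=reg(W,225,270,405,470,.01,.25)
for z0,z1 in((.006,.03),(.03,.06),(.13,.19),(.19,.22)):
    q=m[(m[:,2]>z0)&(m[:,2]<z1)]; print('top mill',z0,len(q),q.mean(0).round(3),q.min(0).round(3),q.max(0).round(3))
m=reg(V,170,275,170,225,.008,.25)
for z0,z1,R in((.008,.03,.029),(.08,.1,.016),(.14,.18,.021)):
    q=m[(m[:,2]>z0)&(m[:,2]<z1)]; print('scene mill',z0,len(q),circ(q,R),q.mean(0).round(3))
# caddy
c=reg(W,215,290,215,345,.02,.2)
q=c[(c[:,2]>.02)&(c[:,2]<.05)]; 
img=np.zeros((500,500),np.uint8)
for n,(P,col) in enumerate(((W[215:290,215:345],(0,160,255)),(V[125:222,270:345],(255,200,0)))):
    if n==0: img=np.full((600,800,3),30,np.uint8)
    for p in P.reshape(-1,3):
        if p[2]>.015 and p[2]<.05:
            x=int((.30-p[1])*2500); y=int((.62-p[0])*2500)
            cv2.circle(img,(x,y),2,col,-1)
for i in range(0,8): cv2.putText(img,f'y{.30-i*.04:.2f}',(i*100,595),0,.4,(255,)*3); cv2.line(img,(i*100,0),(i*100,600),(70,)*3)
for i in range(0,6): cv2.putText(img,f'x{.62-i*.04:.2f}',(0,i*100),0,.4,(255,)*3); cv2.line(img,(0,i*100),(800,i*100),(70,)*3)
cv2.imwrite('pics/plan.png',img)
for nm,R,a in(('dish',.045,(145,187,428,470)),('mug',.038,(135,180,205,255)),('bottle',.026,(245,280,145,192))):
    q=reg(W,*a,.012,.2); print(nm,q.mean(0).round(3),q.min(0).round(3),q.max(0).round(3))
```

```text
table z -0.0021002317123990366
tz 0.0002261885151551013
top mill 0.006 48 [ 0.534 -0.143  0.021] [ 0.508 -0.177  0.01 ] [ 0.558 -0.136  0.03 ]
top mill 0.03 225 [ 0.532 -0.152  0.043] [ 0.504 -0.182  0.03 ] [ 0.558 -0.137  0.06 ]
top mill 0.13 217 [ 0.532 -0.151  0.168] [ 0.511 -0.178  0.133] [ 0.552 -0.142  0.19 ]
top mill 0.19 259 [ 0.532 -0.162  0.197] [ 0.514 -0.181  0.19 ] [ 0.548 -0.146  0.211]
scene mill 0.008 202 (array([ 0.5297, -0.1648]), np.float64(9.5e-05)) [ 0.549 -0.178  0.019]
scene mill 0.08 116 (array([ 0.5296, -0.1649]), np.float64(5.4e-05)) [ 0.54  -0.172  0.09 ]
scene mill 0.14 357 (array([ 0.5292, -0.1643]), np.float64(0.000335)) [ 0.543 -0.173  0.16 ]
dish [ 0.72  -0.217  0.018] [ 0.674 -0.258  0.012] [ 0.762 -0.169  0.029]
mug [0.729 0.284 0.059] [0.686 0.243 0.012] [0.783 0.319 0.087]
bottle [0.5   0.405 0.095] [0.471 0.388 0.012] [0.524 0.438 0.151]
```

View pics/plan.png

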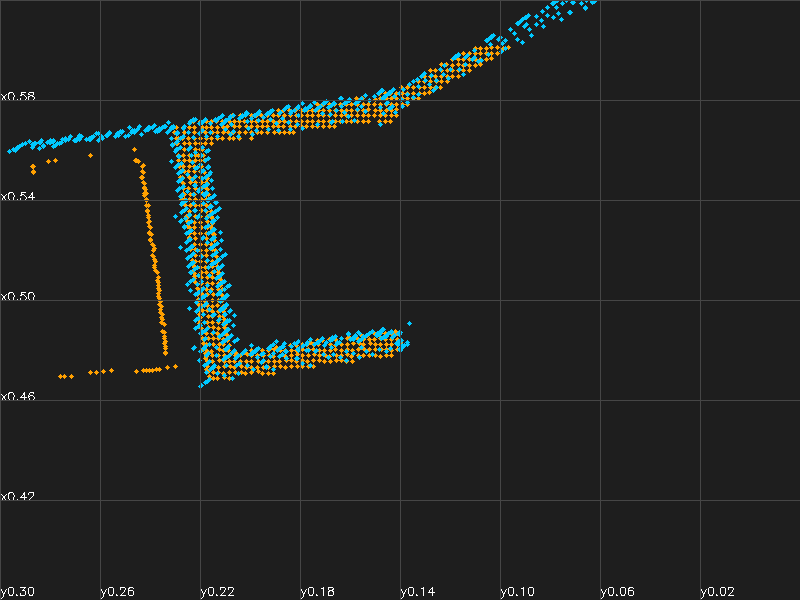

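The plan view shows the caddy walls in orange (top camera) and cyan (scene camera), about 2 mm apart. The bay mouth is at y≈0.14 with a yaw of about 97°. Next I fit the caddy pose and work out the approach in tool axes.

```bash
cat >> h.py <<'E'
from scipy.spatial.transform import Rotation as Rn
def tool():
    o=robot.get_obs(); return np.array(o['tool_pos']),Rn.from_euler('xyz',o['ee_rot'])
def goal_R(yaw,tilt): # tool x horizontal along yaw, leaning back by tilt
    return Rn.from_euler('z',yaw)*Rn.from_euler('y',-tilt)*Rn.from_euler('x',np.pi)
def rel(p,R):
    p0,R0=tool(); return (R0.inv()*R).as_rotvec(degrees=True).round(2),(R0.inv().apply(np.array(p)-p0)*1000).round(1)
E
python3 - <<'E'
from h import *
from scipy.optimize import least_squares
W=pts(dict(np.load('/tmp/top1.npz'))); V=pts(dict(np.load('/tmp/scene1.npz')))
def sdf(q): # U-shaped walls in caddy frame
    def box(x0,x1,y0,y1):
        d=np.maximum(np.maximum(x0-q[:,0],q[:,0]-x1),0),np.maximum(np.maximum(y0-q[:,1],q[:,1]-y1),0); return np.hypot(*d)
    return np.minimum.reduce([box(-.034,.044,.042,.052),box(-.034,.044,-.052,-.042),box(.034,.044,-.052,.052)])
def tf(c,p):
    a=c[2]; d=p[:,:2]-c[:2]; return np.c_[d@[np.cos(a),np.sin(a)],d@[-np.sin(a),np.cos(a)]]
for n,(P,lo) in {'top':(W[215:290,215:345],.028),'scene':(V[125:222,270:345],.031)}.items():
    p=P.reshape(-1,3); p=p[(p[:,2]>lo)&(p[:,2]<.042)]
    w=p[(p[:,1]>.142)&(p[:,1]<.225)]
    f=min((least_squares(lambda c:sdf(tf(c,w)),[.524+dx,.178+dy,1.69],loss='soft_l1',f_scale=.002,x_scale=[.01,.01,.1]) for dx in(-.005,0,.005) for dy in(-.005,0,.005)),key=lambda f:f.cost)
    c=f.x; print(n,len(w),c.round(4),f.cost)
    g=P.reshape(-1,3); g=g[(g[:,2]>.02)&(g[:,2]<.045)]; q=tf(c,g); q=q[(q[:,0]<-.05)]+[.04,.047]
    print(' gate end',q[np.argmax(np.hypot(*q.T))],'ang',np.median(np.arctan2(-q[:,0],q[:,1])),len(q))
t=np.deg2rad(30); y=np.deg2rad(92)
p0,R0=tool(); print(p0)
G=goal_R(y,t); print(G.as_matrix().round(2).tolist())
print(rel([.532,-.265,.12],G))
E
```

```text
top 504 [0.5252 0.1781 1.6431] 8.283220782904032e-05
 gate end [-0.04686115 -0.02252072] ang 2.12003785522057 58
scene 318 [0.5262 0.1785 1.6288] 0.00012280372305525125
 gate end [-0.08146597 -0.04241363] ang 2.100832008617955 106
[ 0.20170138 -0.51116796  0.20445298]
[[-0.03, 1.0, -0.02], [0.87, 0.03, 0.5], [0.5, 0.0, -0.87]]
(array([ 18.34,  26.01, -68.78]), array([ 397.6, -107.6,   84.7]))
```

Run:
```python
from h import *
W=pts(dict(np.load('/tmp/top1.npz'))); V=pts(dict(np.load('/tmp/scene1.npz')))
for n,(P,lo) in {'top':(W[215:290,215:345],.03),'scene':(V[125:222,270:345],.032)}.items():
    p=P.reshape(-1,3); p=p[(p[:,2]>lo)&(p[:,2]<.041)]
    for nm,m,a,b in(('far',(p[:,0]>.555)&(p[:,1]>.147)&(p[:,1]<.205),1,0),('near',(p[:,0]<.495)&(p[:,1]>.147)&(p[:,1]<.2),1,0),('back',(p[:,0]>.49)&(p[:,0]<.555)&(p[:,1]>.19)&(p[:,1]<.24),0,1)):
        q=p[m]; k=np.polyfit(q[:,a],q[:,b],1); r=q[:,b]-np.polyval(k,q[:,a])
        print(n,nm,len(q),'slope',k[0].round(3),'mid',np.polyval(k,.178 if a else .525).round(4),'spread',np.ptp(r).round(4))
```

```text
top far 114 slope -0.138 mid 0.5727 spread 0.0112
top near 109 slope -0.145 mid 0.4778 spread 0.0103
top back 155 slope 0.077 mid 0.2209 spread 0.0272
scene far 54 slope -0.134 mid 0.5736 spread 0.0122
scene near 56 slope -0.16 mid 0.479 spread 0.0109
scene back 108 slope 0.13 mid 0.2195 spread 0.0171
```

Call:
arm_command(targets=[0,0,0,0,0,0,0.3,2,2.6,-6.9,36,-10,8,0.3,4,5.2,-13.8,76,-20,17,0.3,6,7.8,-20.7,116,-31,25,0.3,8,10.4,-27.6,156,-42,34,0.3,10,13,-34.5,196,-53,42,0.3,12,15.6,-41.4,236,-64,50,0.3,14,18.2,-48.3,276,-75,59,0.3,16,20.8,-55.2,316,-86,67,0.3,17.2,23.4,-62,356,-97,76,0.3,18.3,26,-68.8,398,-108,85,0.3,18.3,26,-68.8,398,-108,85,0.3,18.3,26,-68.8,398,-108,85,0.3,18.3,26,-68.8,398,-108,85,0.3])

```text
time: 1.5
tool_pos: [0.5319, -0.2658, 0.1209]
ee_rot: [3.141, -0.52, 1.605]
wrist_force: [-0.8, 0.3, 0.4]
width: 0.0328
finger_force: 0.0
```

Call:
arm_command(targets=[0,0,0,-4,0,15,0.3,0,0,0,-8,0,30,0.3,0,0,0,-12,0,45,0.3,0,0,0,-16,0,60,0.3,0,0,0,-20,0,75,0.3,0,0,0,-24,0,90,0.3,0,0,0,-27,0,102,0.3,0,0,0,-29,0,110,0.3,0,0,0,-29,0,110,0.3,0,0,0,-29,0,110,0.3])

```text
time: 2.5
tool_pos: [0.5318, -0.2356, 0.0109]
ee_rot: [3.14, -0.521, 1.607]
wrist_force: [0.1, -0.6, -0.7]
width: 0.0328
finger_force: 0.0
```

Run:
```python
from h import *
print(robot.get_obs()['wrist_force'])
G=goal_R(np.deg2rad(92),np.deg2rad(30))
for P in([.5305,-.205,.011],[.5315,-.19,.011],[.5315,-.14,.011]): print(rel(P,G))
s=snap('scene','s2')
cv2.imwrite('pics/s2c.png',cv2.resize(s['color'][100:340,80:400,::-1],(800,600)))
```

```text
[ 0.08202662 -0.55188774 -0.6867297 ]
(array([0.06, 0.16, 0.05]), array([26.6, -0.2, 15.2]))
(array([0.06, 0.16, 0.05]), array([39.6,  1.3, 22.6]))
(array([0.06, 0.16, 0.05]), array([83. ,  3.1, 47.5]))
```

View pics/s2c.png

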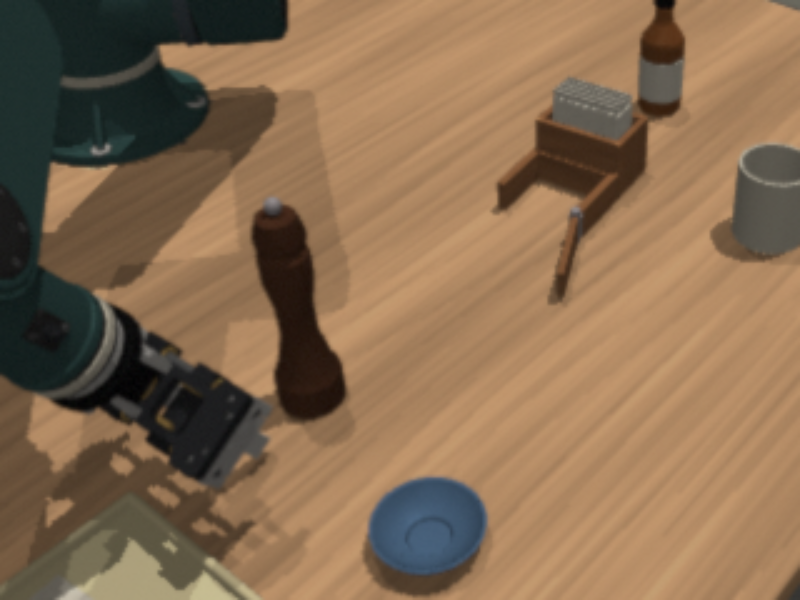

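The crop shows the fingertips low behind the mill foot, at about (265,440) against the foot at (312,395), with the body clear of the head. I'll start the push gently.

Call:
arm_command(targets=[0,0,0,9,0,5,0.3,0,0,0,18,0,10,0.3,0,0,0,25,0,14,0.3,0,0,0,29,0,16.5,0.3,0,0,0,32,0,18.3,0.3,0,0,0,35,0,20,0.3,0,0,0,38,0,21.7,0.3,0,0,0,41,0.3,23.4,0.3,0,0,0,44,0.6,25.1,0.3,0,0,0,47,0.9,26.8,0.3,0,0,0,50,1.2,28.6,0.3,0,0,0,53,1.5,30.3,0.3,0,0,0,56,1.8,32,0.3])

```text
time: 3.85
tool_pos: [0.531, -0.1708, 0.0108]
ee_rot: [3.141, -0.521, 1.606]
wrist_force: [-0.4, -1.9, -0.2]
width: 0.0328
finger_force: 1.3
```

```bash
cat >> h.py <<'E'
from scipy.optimize import least_squares
def mill(V,y0,y1,x0=.47,x1=.58):
    out=[]
    for z0,z1,R in((.01,.03,.029),(.08,.1,.016),(.14,.18,.021)):
        q=V.reshape(-1,3); q=q[(q[:,0]>x0)&(q[:,0]<x1)&(q[:,1]>y0)&(q[:,1]<y1)&(q[:,2]>z0)&(q[:,2]<z1)]
        f=least_squares(lambda c:np.hypot(q[:,0]-c[0],q[:,1]-c[1])-R,q[:,:2].mean(0)-[.01,-.006],loss='soft_l1',f_scale=.002)
        out.append((len(q),f.x.round(4)))
    return out
E
python3 - <<'E'
from h import *
p,R=tool(); print(p,robot.get_obs()['wrist_force'])
V=pts(snap('scene','s3')); print(mill(V,p[1]+.003,p[1]+.09))
E
```

```text
[ 0.53103809 -0.17075406  0.01078005] [-0.41277812 -1.89109642 -0.22950264]
[(113, array([ 0.5291, -0.1407])), (112, array([ 0.5293, -0.1409])), (347, array([ 0.5287, -0.1404]))]
```

Call:
arm_command(targets=[0,0,0,5.2,0.3,3,0.3,0,0,0,10.4,0.6,6,0.3,0,0,0,15.6,0.9,9,0.3,0,0,0,20.8,1.2,12,0.3,0,0,0,26,1.5,15,0.3,0,0,0,31.2,1.9,18,0.3,0,0,0,36.4,2.2,21,0.3,0,0,0,41.6,2.5,24,0.3,0,0,0,46.8,2.8,27,0.3,0,0,0,52,3.1,30,0.3,0,0,0,57.2,3.4,33,0.3,0,0,0,62.4,3.7,36,0.3,0,0,0,67.6,4,39,0.3,0,0,0,72.8,4.3,42,0.3,0,0,0,78,4.6,45,0.3,0,0,0,83.2,5,48,0.3,0,0,0,88.4,5.3,51,0.3,0,0,0,93.6,5.6,54,0.3,0,0,0,98.8,5.9,57,0.3,0,0,0,104,6.2,60,0.3])

```text
time: 5.9
tool_pos: [0.5331, -0.0504, 0.0106]
ee_rot: [3.14, -0.521, 1.606]
wrist_force: [-0.1, -4.1, 1.6]
width: 0.0327
finger_force: 1.8
```

Run:
```python
from h import *
p,R=tool(); print(p,robot.get_obs()['wrist_force'])
V=pts(snap('scene','s4')); print(mill(V,p[1]+.003,p[1]+.09))
```

```text
[ 0.533108   -0.05035879  0.01060102] [-0.11705665 -4.06331012  1.62605623]
[(77, array([ 0.5314, -0.0209])), (93, array([ 0.5315, -0.0202])), (304, array([ 0.5311, -0.0198]))]
```

Mill upright and cradled; continue.

Call:
arm_command(targets=[0,0,0,5.2,0.3,3,0.3,0,0,0,10.4,0.6,6,0.3,0,0,0,15.6,0.9,9,0.3,0,0,0,20.8,1.2,12,0.3,0,0,0,26,1.5,15,0.3,0,0,0,31.2,1.9,18,0.3,0,0,0,36.4,2.2,21,0.3,0,0,0,41.6,2.5,24,0.3,0,0,0,46.8,2.8,27,0.3,0,0,0,52,3.1,30,0.3,0,0,0,57.2,3.4,33,0.3,0,0,0,62.4,3.7,36,0.3,0,0,0,67.6,4,39,0.3,0,0,0,72.8,4.3,42,0.3,0,0,0,78,4.6,45,0.3,0,0,0,83.2,5,48,0.3,0,0,0,88.4,5.3,51,0.3,0,0,0,93.6,5.6,54,0.3,0,0,0,98.8,5.9,57,0.3,0,0,0,104,6.2,60,0.3])

```text
time: 7.95
tool_pos: [0.5351, 0.0698, 0.0104]
ee_rot: [3.14, -0.521, 1.606]
wrist_force: [0.5, -5.3, 3.9]
width: 0.0331
finger_force: 2.4
```

Run:
```python
from h import *
p,R=tool(); print(p,robot.get_obs()['wrist_force'])
V=pts(snap('scene','s5')); print(mill(V,p[1]+.003,p[1]+.09))
W=pts(snap('top','t5')); 
c=np.array([.5255,.1805]);u=np.array([-.1415,.99])
G=goal_R(1.713,np.deg2rad(30))
for d in(-.07,-.05,-.02,.005,.008): print(d,rel([*(c+(d-.030)*u),.0107],G))
s=dict(np.load('/tmp/s5.npz'))['color']; cv2.imwrite('pics/s5c.png',cv2.resize(s[80:260,200:440,::-1],(800,600)))
```

```text
[0.5350733  0.06983988 0.01037998] [ 0.48123185 -5.32318473  3.90800945]
[(58, array([0.5337, 0.1   ])), (55, array([0.5338, 0.0995])), (266, array([0.5333, 0.1002]))]
-0.07 (array([ 3.09,  0.06, -5.26]), array([9.3, 5.2, 5. ]))
-0.05 (array([ 3.09,  0.06, -5.26]), array([26.6,  3. , 14.9]))
-0.02 (array([ 3.09,  0.06, -5.26]), array([52.4, -0.2, 29.8]))
0.005 (array([ 3.09,  0.06, -5.26]), array([73.9, -2.8, 42.2]))
0.008 (array([ 3.09,  0.06, -5.26]), array([76.5, -3.1, 43.7]))
```

View pics/s5c.png

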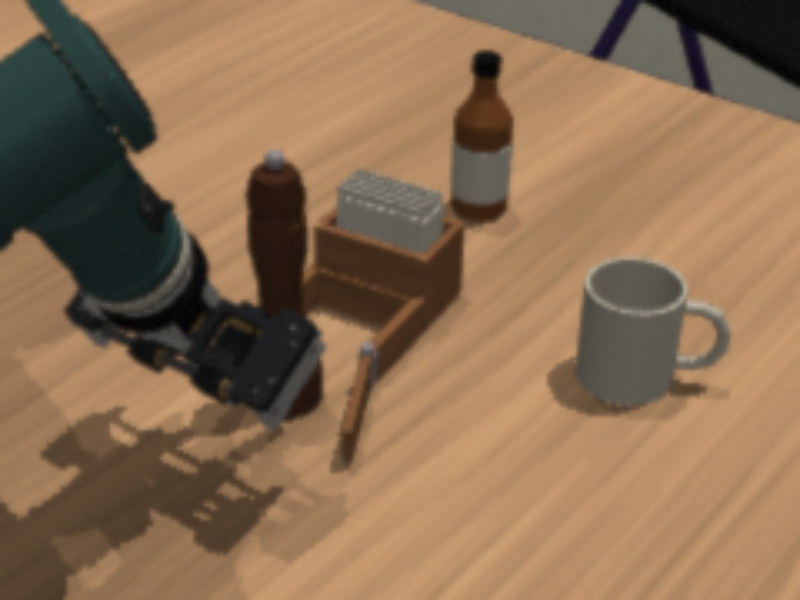

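The mill is upright at the bay mouth at about (285,300) in the crop, and the fingers clear the gate. I'll push along the caddy axis.

Call:
arm_command(targets=[0.8,0,-1.3,5,1,3,0.3,1.6,0,-2.6,10,2,5.7,0.3,2.4,0,-3.9,16,2.6,9,0.3,3.1,0,-5.2,21,3,12,0.3,3.1,0,-5.2,26.6,3,15,0.3,3.1,0,-5.2,31,2.5,17.4,0.3,3.1,0,-5.2,35.3,2,20,0.3,3.1,0,-5.2,39.6,1.5,22.3,0.3,3.1,0,-5.2,44,1,25,0.3,3.1,0,-5.2,48,0.4,27.3,0.3,3.1,0,-5.2,52.4,-0.2,29.8,0.3,3.1,0,-5.2,56,-0.6,31.8,0.3,3.1,0,-5.2,60,-1.1,34.2,0.3,3.1,0,-5.2,64,-1.6,36.5,0.3,3.1,0,-5.2,67,-2,38.2,0.3,3.1,0,-5.2,69,-2.2,39.4,0.3,3.1,0,-5.2,71,-2.4,40.5,0.3])

```text
time: 9.75
tool_pos: [0.5297, 0.1512, 0.0104]
ee_rot: [-3.14, -0.521, 1.711]
wrist_force: [0.9, -1.8, -0.2]
width: 0.0329
finger_force: 1.6
```

Run:
```python
from h import *
p,R=tool(); print(p,robot.get_obs()['wrist_force'])
V=pts(snap('scene','s6'))
c=np.array([.5255,.1805]);u=np.array([-.1415,.99]);v=np.array([-.99,-.1415])
for n,m in mill(V,p[1]+.003,p[1]+.065): print(n,m,(m-c)@u,(m-c)@v)
print('tcp',(p[:2]-c)@u,(p[:2]-c)@v)
s=dict(np.load('/tmp/s6.npz'))['color']; cv2.imwrite('pics/s6c.png',cv2.resize(s[80:260,200:440,::-1],(800,600)))
```

```text
[0.52967954 0.15124071 0.01044487] [ 0.85935741 -1.76823843 -0.2399932 ]
65 [0.5505 0.1835] -0.0005675000000000003 -0.025174500000000023
26 [0.5248 0.1806] 0.00019805000000000565 0.0006788499999999213
250 [0.5247 0.1815] 0.0011031999999999884 0.0006504999999999126
tcp -0.029558103699244567 2.4436969301166717e-06
```

Call:
arm_command(targets=[0,0,0,0.9,0,0.5,0.3,0,0,0,1.7,0,1,0.3,0,0,0,2.6,0,1.5,0.3,0,0,0,3.5,0,2,0.3,0,0,0,3.5,0,2,0.3])

```text
time: 10.3
tool_pos: [0.5292, 0.1552, 0.0105]
ee_rot: [-3.141, -0.521, 1.711]
wrist_force: [-0.9, -1.8, 0.2]
width: 0.033
finger_force: 1.4
```

Call:
arm_command(targets=[0,0,0,0.9,0,0.5,0.3,0,0,0,1.3,0,0.8,0.3,0,0,0,1.3,0,0.8,0.3])

```text
time: 10.6
tool_pos: [0.5292, 0.1557, 0.0104]
ee_rot: [-3.141, -0.519, 1.711]
wrist_force: [0.3, -4.9, -0.0]
width: 0.0328
finger_force: 2.8
```

The mill is against the back wall: the force rose to 4.9 N and motion stopped. I'll retreat, then plan the gate sweep.

Call:
arm_command(targets=[0,0,0,-5,0,-3,0.3,0,0,0,-13,0,-7.5,0.3,0,0,0,-24,0,-14,0.3,0,0,0,-37,0,-21.5,0.3,0,0,0,-50,0,-29,0.3,0,0,0,-60,0,-34.5,0.3,0,0,0,-48,0,-55,1,0,0,0,-35,0,-77,1,0,0,0,-20,0,-104,1,0,0,0,-20,0,-104,1,0,0,0,-20,0,-104,1])

```text
time: 11.7
tool_pos: [0.5393, 0.0873, 0.0911]
ee_rot: [3.141, -0.52, 1.711]
wrist_force: [-0.6, -0.3, -0.6]
width: 0.0007
finger_force: 0.0
```

```bash
cat > gate.py <<'E'
from h import *
c=np.array([.5255,.1805]);u=np.array([-.1415,.99]);v=np.array([-.99,-.1415])
G=goal_R(1.713,np.deg2rad(30))
def pos(a,extra=0,r=.078):
    d=np.array([-np.sin(a),np.cos(a)]);n=np.array([-np.cos(a),-np.sin(a)])
    o=.004+.0125*abs(np.sin(a))+(.007 if np.cos(a)>0 else .023)*abs(np.cos(a))+extra
    return np.array([-.04,-.047])+r*d+o*n
def W3(q,z): return [*(c+q[0]*u+q[1]*v),z]
def show(q,z): 
    p=W3(q,z); print(np.round(q,4),np.round(p,4),*rel(p,G))
E
python3 - <<'E'
from gate import *
p,R=tool(); print(p,robot.get_obs()['width'])
V=pts(snap('scene','s7'))
for n,m in mill(V,.13,.215,.485,.565): print(n,m,(m-c)@u,(m-c)@v)
s=dict(np.load('/tmp/s7.npz'))['color']; cv2.imwrite('pics/s7c.png',cv2.resize(s[80:260,200:440,::-1],(800,600)))
q=V.reshape(-1,3);q=q[(q[:,2]>.02)&(q[:,2]<.045)]-[*c,0]; q=np.c_[q@[*u,0],q@[*v,0]]
q=q[(q[:,0]<-.06)&(q[:,0]>-.14)&(q[:,1]<-.045)&(q[:,1]>-.13)]+[.04,.047]
print('gate ang',np.median(np.arctan2(-q[:,0],q[:,1])),np.hypot(*q.T).max(),len(q))
show(pos(2.11,.025),.085);show(pos(2.11,.025),.014)
E
```

```text
[0.53931879 0.08731029 0.09108495] 0.0006820547120985148
153 [0.523  0.1838] 0.00362074999999999 0.002008049999999948
47 [0.5247 0.1845] 0.004073199999999991 0.00022599999999991233
223 [0.5244 0.1857] 0.005303650000000009 0.0003531999999999886
gate ang 1.9337482242867239 0.09638193404083582 97
[-0.0805 -0.1313] [0.6668 0.1194 0.085 ] [-0.04  0.14 -0.15] [  9.4 131.6  10.8]
[-0.0805 -0.1313] [0.6668 0.1194 0.014 ] [-0.04  0.14 -0.15] [-25.9 131.8  72.3]
```

View pics/s7c.png

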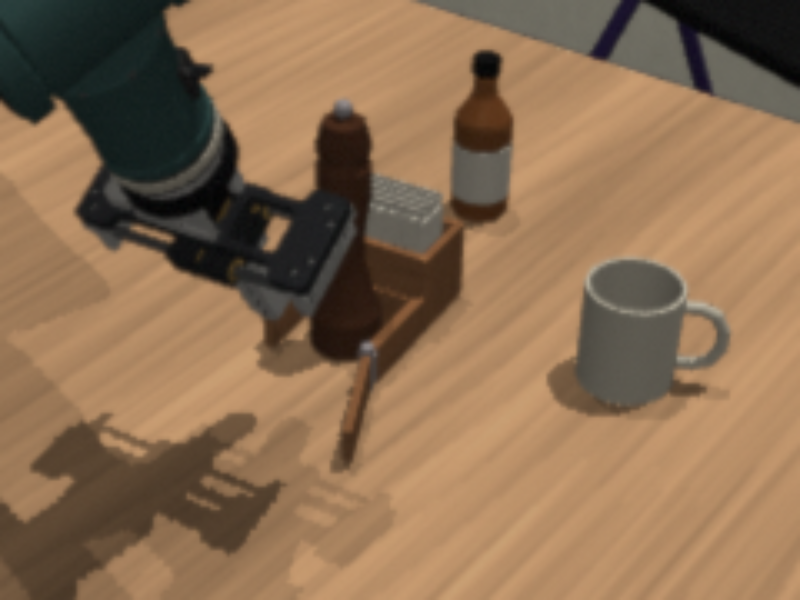

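The mill stands upright in the bay with its foot at about (347,330) in the crop. The gate is still open, with its end at (347,460). I'll move to the outer side of the gate and descend.

Call:
arm_command(targets=[0,0,0,2,25,2,1,0,0,0,4,55,5,1,0,0,0,7,90,8,1,0,0,0,9,118,10,1,0,0,0,9,132,11,1,0,0,0,4,132,20,1,0,0,0,-4,132,34,1,0,0,0,-12,132,48,1,0,0,0,-20,132,62,1,0,0,0,-26,132,72,1,0,0,0,-26,132,72,1,0,0,0,-26,132,72,1])

```text
time: 12.95
tool_pos: [0.6674, 0.1198, 0.0151]
ee_rot: [-3.14, -0.522, 1.711]
wrist_force: [-0.5, 0.4, 0.4]
width: 0.0002
finger_force: 0.0
```

Run:
```python
from gate import *
p,R=tool(); print(p,robot.get_obs()['wrist_force'])
for a in np.linspace(2.1,0,15): show(pos(a),.014)
```

```text
[0.66735239 0.11976813 0.01508261] [-0.47588179  0.36716249  0.37679461]
[-0.094  -0.1092] [0.6469 0.1029 0.014 ] [-0.01  0.12 -0.12] [-12.6 -22.6  -5.9]
[-0.1035 -0.0983] [0.6375 0.0919 0.014 ] [-0.01  0.12 -0.12] [-20.8 -33.5 -10.7]
[-0.1111 -0.0856] [0.6259 0.0826 0.014 ] [-0.01  0.12 -0.12] [-27.4 -46.2 -14.5]
[-0.1163 -0.0714] [0.6126 0.0755 0.014 ] [-0.01  0.12 -0.12] [-32.  -60.4 -17. ]
[-0.119  -0.0584] [0.6002 0.0709 0.014 ] [-0.01  0.12 -0.12] [-34.3 -73.4 -18.4]
[-0.12   -0.0472] [0.5892 0.0684 0.014 ] [-0.01  0.12 -0.12] [-35.2 -84.6 -18.9]
[-0.1193 -0.0357] [0.5777 0.0675 0.014 ] [-0.01  0.12 -0.12] [-34.6 -96.1 -18.5]
[-0.1168 -0.0241] [0.5659 0.0683 0.014 ] [-0.01  0.12 -0.12] [ -32.5 -107.7  -17.3]
[-0.1124 -0.0127] [0.554 0.071 0.014] [-0.01  0.12 -0.12] [ -28.7 -119.1  -15.1]
[-0.1061 -0.002 ] [0.5424 0.0758 0.014 ] [-0.01  0.12 -0.12] [ -23.2 -129.8  -11.9]
[-0.0979  0.0079] [0.5316 0.0824 0.014 ] [-0.01  0.12 -0.12] [ -16.2 -139.7   -7.9]
[-0.0881  0.0164] [0.5217 0.091  0.014 ] [-0.01  0.12 -0.12] [  -7.7 -148.2   -3. ]
[-0.0768  0.0233] [0.5133 0.1012 0.014 ] [-0.01  0.12 -0.12] [   2.1 -155.1    2.7]
[-0.0643  0.0282] [0.5067 0.1128 0.014 ] [-0.01  0.12 -0.12] [  12.9 -160.1    8.9]
[-0.051  0.031] [0.502  0.1256 0.014 ] [-0.01  0.12 -0.12] [  24.5 -162.9   15.5]
```

Call:
arm_command(targets=[0,0,0,-6,-11,-3,1,0,0,0,-12.6,-22.6,-6,1,0,0,0,-17,-28,-8.4,1,0,0,0,-21,-33.5,-10.7,1,0,0,0,-24.3,-40,-12.7,1,0,0,0,-27.4,-46.2,-14.5,1,0,0,0,-30,-53.3,-16,1,0,0,0,-32,-60.4,-17,1,0,0,0,-33.4,-67,-17.8,1,0,0,0,-34.3,-73.4,-18.4,1,0,0,0,-35.2,-84.6,-18.9,1,0,0,0,-34.6,-96,-18.5,1,0,0,0,-32.5,-107.7,-17.3,1,0,0,0,-28.7,-119,-15.1,1,0,0,0,-23.2,-129.8,-12,1,0,0,0,-16.2,-139.7,-8,1,0,0,0,-7.7,-148.2,-3,1,0,0,0,2,-155,2.7,1,0,0,0,7.5,-157.5,5.8,1,0,0,0,13,-160,8.9,1])

```text
time: 14.95
tool_pos: [0.5066, 0.1135, 0.0142]
ee_rot: [-3.141, -0.521, 1.712]
wrist_force: [1.0, -0.8, 0.1]
width: 0.0003
finger_force: 0.2
```

Run:
```python
from gate import *
p,R=tool(); print(p,robot.get_obs()['wrist_force'])
s=snap('scene','s8'); cv2.imwrite('pics/s8c.png',cv2.resize(s['color'][80:260,200:440,::-1],(800,600)))
show(pos(0),.014)
```

```text
[0.50662863 0.11348704 0.01416897] [ 0.97542711 -0.83377749  0.09273392]
[-0.051  0.031] [0.502  0.1256 0.014 ] [-0.05  0.11 -0.05] [10.2 -2.4  6.1]
```

View pics/s8c.png

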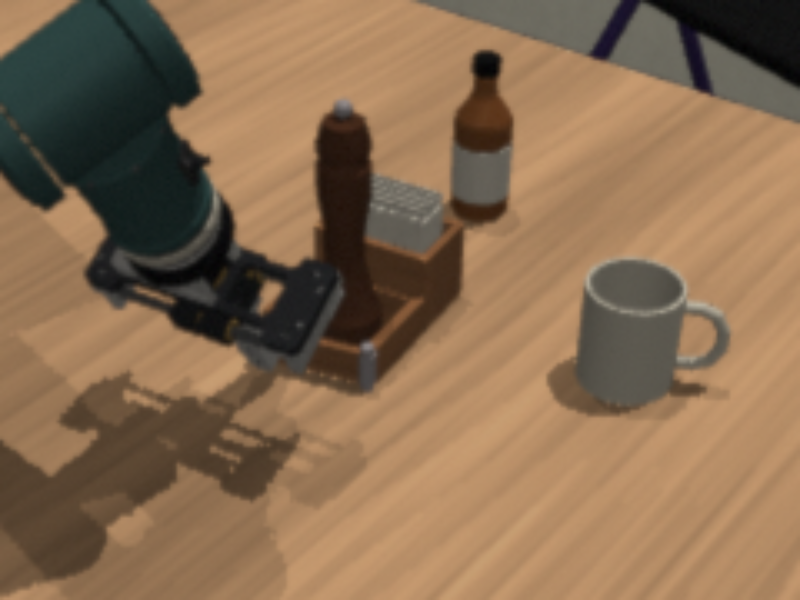

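The gate is nearly shut, running from the hinge pin at (368,365) across the mouth in front of the mill. I'll finish the last 12 mm gently to the stop.

Call:
arm_command(targets=[0,0,0,2.5,-0.6,1.5,1,0,0,0,5,-1.2,3,1,0,0,0,7.5,-1.8,4.5,1,0,0,0,9,-2.2,5.3,1,0,0,0,10.2,-2.4,6.1,1,0,0,0,10.2,-2.4,6.1,1])

```text
time: 15.6
tool_pos: [0.5031, 0.1242, 0.0139]
ee_rot: [-3.141, -0.521, 1.711]
wrist_force: [0.2, -0.7, -0.0]
width: 0.0003
finger_force: 0.3
```

Call:
arm_command(targets=[0,0,0,0.9,0,0.5,1,0,0,0,1.7,0,1,1,0,0,0,1.7,0,1,1])

```text
time: 15.9
tool_pos: [0.5032, 0.1249, 0.0138]
ee_rot: [-3.142, -0.518, 1.711]
wrist_force: [0.9, -4.5, 0.9]
width: 0.0005
finger_force: 2.6
```

Call:
arm_command(targets=[0,0,0,0.9,0,0.5,1,0,0,0,1.3,0,0.8,1,0,0,0,1.3,0,0.8,1])

```text
time: 16.2
tool_pos: [0.5032, 0.1253, 0.0138]
ee_rot: [3.141, -0.516, 1.711]
wrist_force: [0.1, -8.6, 2.3]
width: 0.0008
finger_force: 4.3
```

Call:
arm_command(targets=[0,0,0,-4,0,-2.3,1,0,0,0,-10,0,-6,1,0,0,0,-22,0,-13,1,0,0,0,-38,0,-22,1,0,0,0,-54,0,-31,1,0,0,0,-70,0,-40,1,0,0,0,-70,0,-75,1,0,0,0,-65,0,-110,1,0,0,0,-60,0,-150,1,0,0,0,-60,0,-150,1,0,0,0,-60,0,-150,1])

```text
time: 17.3
tool_pos: [0.5207, 0.0013, 0.1145]
ee_rot: [3.141, -0.52, 1.711]
wrist_force: [0.1, 0.3, -0.6]
width: 0.0004
finger_force: 0.0
```

Run:
```python
from gate import *
p,R=tool(); print(p,robot.get_obs()['wrist_force'])
s=snap('scene','s9'); V=pts(s)
a=cv2.resize(s['color'][100:220,240:340,::-1],(500,600))
for n,m in mill(V,.13,.215,.485,.565): print(n,m,(m-c)@u,(m-c)@v)
t=snap('top','t9'); b=cv2.resize(t['color'][215:287,215:305,::-1],(300,240)); a[:240,:0]=0
cv2.imwrite('pics/fin.png',np.hstack([a,np.vstack([b,np.zeros((360,300,3),np.uint8)])]))
for P in (V,pts(t)):
    q=P.reshape(-1,3);q=q[(q[:,2]>.02)&(q[:,2]<.042)]-[*c,0]; q=np.c_[q@[*u,0],q@[*v,0]]
    q=q[(q[:,0]<-.03)&(q[:,0]>-.07)&(abs(q[:,1])<.04)]; k=np.polyfit(q[:,1],q[:,0],1); print('gate slope,x',k,len(q))
```

```text
[0.52074476 0.00131837 0.11453141] [ 0.08368821  0.30721371 -0.57110399]
245 [0.5231 0.1606] -0.019361400000000008 0.005191849999999958
90 [0.5248 0.1852] 0.004752049999999999 2.7949999999922397e-05
251 [0.5242 0.1858] 0.005430949999999994 0.0005370499999999683
gate slope,x [ 0.00572482 -0.04370458] 177
gate slope,x [ 0.00694332 -0.04096035] 133
```

View pics/fin.png

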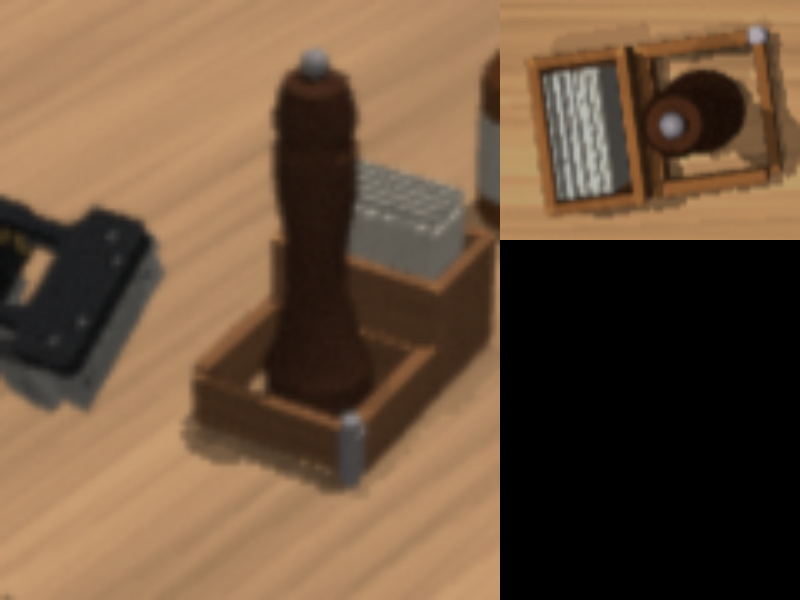

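The mill stands upright in the bay. The gate runs straight from the hinge (350,440) to the near wall (200,390), flush and shut, and the robot is clear of everything.

```bash
python3 -c "
from bench import robot
print(robot.close_job())"
```

```text
the job is handed in; nothing more can be done
None
```

The mill was pushed upright on its foot into the caddy bay until it met the back wall, the gate was then pushed shut against its stop, and I handed the job in at about 17 s; the bottle, mug and dish were not touched.

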